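# Pack the bud vases into the foam carton

### The arm

A 6-joint arm with a two-finger parallel gripper is mounted at the origin on the work surface. World frame = base frame: x ahead of the robot, y to its left, z up, the work surface at z = 0. Lengths are in m, angles in rad, forces in N, time in s.
With the tool pointing down it reaches from about 0.3 to 0.775 m from the base axis. Payload 14.6 kg.
Tool frame: the origin (TCP) lies on the centre line of the jaws, within the pads' length; the fingertips stand 19 mm ahead of it and the grasp point (between the pads) is the TCP; z points along the fingers, y is the line along which they close (so a half turn about z gives the same grasp; the last joint's range is limited). The gripper opens to 94 mm and grips with 3 to 60 N. Pads are 16 mm wide; open, the fingers measure 119 mm over their backs; the gripper's body (75 mm by 177 mm) begins 78 mm behind the grasp point.
Start: joints at [1.122, 0.3, 1.521, -0, 1.321, -0.067], TCP at [0.205, 0.51, 0.202] pointing down, gripper open.
Joint ranges: [-3.03, 3.03], [-0.79, 2.21], [0.23, 2.52], [-1.04, 4.18], [0, 3.07], [-2.55, 2.55]. Speed limits (rad/s): [2.22, 2.22, 2.57, 3.14, 3.14, 3.14].

### API

Orientations are given as [roll, pitch, yaw] about the fixed x, y, z axes, in that order (R = Rz(yaw) Ry(pitch) Rx(roll)).
In Python, from station import get_obs, camera, workorder gives the robot as it stands.
- The arm moves only by the tool play_rows, never from a script. Its argument "motion" is a list that holds one entry, the list of rows, each a list of 7 numbers: the shift along the tool's x, y, z as a fraction of full scale, then the turn, a rotation vector about the tool's x, y, z as a fraction of full scale, then the opening, from -1 (shut) to 1 (fully open). In form: [[[x, y, z, ax, ay, az, grip], ...]]. A call has 1 to 10 rows; each row is the pose to reach, as a shift and turn from the pose commanded when the call began, along the tool's axes at that moment, turning the shorter way round; what a row does not reach only later rows make up. Full scale, the value 1, is 0.25 m for a shift and 2 pi rad for a turn. A row lasts 1/10 s, in which the tool goes at most 50 mm and 8.59 degrees, less where a joint would pass 70% of its speed; a pose out of reach is approached as far as the arm can. A call with a number of a shift or a turn outside -1 to 1 is refused whole. A call with a gripper value outside its range is refused whole. The fingers move at their own pace and stop on an object; "grip_force" is the grip in N (left out, the last holds). Time passes only in rows, so rows that repeat a pose let the fingers close. It gives the time, the measured TCP pose, the force, the opening and the grip force at its end, in the units of the state.
- get_obs(): the state, without advancing time (a new reading comes with each control period).
- camera(name): name is "scene" or "top" or "wrist"; returns a dict with "frame" (480x640x3 uint8, red, green, blue), "z_map" (480x640 float32, m along the optical axis (not along the pixel's ray), 0 where there is no reading), "camera_matrix" (3x3 intrinsics, pixels), "T" (4x4, takes a point from camera to world coordinates); the wrist camera has in their place "T_tool_cam" (4x4, takes a point from camera to tool coordinates, whose origin is the TCP and whose axes are the flange's). Camera axes: x right, y up, looking along -z (the intrinsics and any distortion apply to the point x, -y, -z); pixel columns grow to the right and rows downward; lengths in m; the calibration is good to about 2 mm. A picture is of the moment at which its call begins: read the wrist's pose just before it.
- workorder.hand_in(): hands the job in; it is judged then, once.
The state is a dict: "time_s": time; "qpos": joint angles; "joint_vel": joint speeds; "tau": joint torques, N m; "ee_pos": TCP position; "eef_rot": TCP orientation; "force": force on the tool from outside, world axes, zero at the start; "moment": the same for the moment, N m; "grip_width": finger opening in m; "grip_force": force on a finger pad.
Only numpy, scipy, OpenCV 4.12 (cv2) and the standard library are available. Lean on these libraries where they do the work, as an engineer would, in place of code of your own. Each camera call takes 0.05 s, during which the arm holds its last target. There are 200 camera calls.

### The job

Lift the cover off the foam carton and set it down flat in the middle of the rubber mat, then stand every bud vase on the bench foot-down in a cell of its own, right to the bottom: slim teal ones in the narrow cells on the teal-striped side, stout blue ones in the wide cells on the blue-striped side. Then put the cover back so that it sits squarely and fully home on the carton. Do not tip a vase over, and leave the tape roll and marker where they are.

Things in the scene. Friction and masses are not known exactly. Their poses are not given: they have to be found in the camera images.
- carton: Fixed base of a two-part white foam carton, 226 (its x) x 160 (its y) x 70 mm high; on its rim a raised lip, 186 x 128 mm outside, top at 78 mm. Origin at the centre of its underside, z up. Two rows of three square cells open at the top, floors 15 mm above the origin: narrow cells on the +y side (teal stripe outside, teal tabs on the lip), wide ones on the -y side (blue stripe and tabs).
- narrow_mid (a point): Centre of the floor of the middle narrow cell (carton x 0, y +34 mm, z 15 mm), axes as the carton's. The narrow cells are 44 x 44 mm and 55 mm deep, for slim vases; the other two lie 62 mm to either side along the carton's x.
- wide_mid (a point): Centre of the floor of the middle wide cell (carton x 0, y -29 mm, z 15 mm), axes as the carton's. The wide cells are 54 x 54 mm and 55 mm deep, for stout vases; the other two lie 62 mm to either side along the carton's x.
- cover: Loose foam hood, 226 (x) x 160 (y) x 87 mm high, walls 10 mm, open below, 75 mm deep inside, 0.11 to 0.22 kg, yellow tape bands. Origin at the centre of its lower rim, z up. Yellow ridge handle on top: 90 mm along x, 30 mm wide along y, 87 to 122 mm above the origin. Starts on the carton; home there, its origin is 70 mm above the carton's, 4 mm play round the lip, either way round.
- mat: Flat dark rubber mat, fixed, 250 (its x) x 180 (its y) x 4 mm, where the cover is put down. Origin at the centre of its underside (on the bench).
- tape_roll: Bystander: roll of yellow packing tape lying flat at the far side of the bench, 100 mm across, 48 mm high. Origin at the centre of its underside.
- marker: Bystander: white marker pen with blue cap, 135 mm long, 19 mm thick, lying at the far side of the bench. Origin under its middle, x along the pen.
- slim0: Slim teal glazed bud vase (may be absent), standing upright on the bench; body 36 mm in diameter up to 60 mm height with a bevelled foot, tapering above 69 mm to a neck 18 mm in diameter from 80 mm up to the mouth at 120 mm; about 0.16 kg. Origin at the centre of its foot, z along its axis towards the mouth.
- slim1: Slim teal glazed bud vase (may be absent), standing upright on the bench; body 36 mm in diameter up to 60 mm height with a bevelled foot, tapering above 69 mm to a neck 18 mm in diameter from 80 mm up to the mouth at 120 mm; about 0.16 kg. Origin at the centre of its foot, z along its axis towards the mouth.
- slim2: Slim teal glazed bud vase (may be absent), standing upright on the bench; body 36 mm in diameter up to 60 mm height with a bevelled foot, tapering above 69 mm to a neck 18 mm in diameter from 80 mm up to the mouth at 120 mm; about 0.16 kg. Origin at the centre of its foot, z along its axis towards the mouth.
- stout0: Stout cobalt-blue glazed bud vase (may be absent), standing upright on the bench; body 47 mm in diameter up to 60 mm height with a bevelled foot, tapering above 69 mm to a neck 18 mm in diameter from 80 mm up to the mouth at 120 mm; about 0.22 kg. Origin at the centre of its foot, z along its axis towards the mouth.
- stout1: Stout cobalt-blue glazed bud vase (may be absent), standing upright on the bench; body 47 mm in diameter up to 60 mm height with a bevelled foot, tapering above 69 mm to a neck 18 mm in diameter from 80 mm up to the mouth at 120 mm; about 0.22 kg. Origin at the centre of its foot, z along its axis towards the mouth.
- stout2: Stout cobalt-blue glazed bud vase (may be absent), standing upright on the bench; body 47 mm in diameter up to 60 mm height with a bevelled foot, tapering above 69 mm to a neck 18 mm in diameter from 80 mm up to the mouth at 120 mm; about 0.22 kg. Origin at the centre of its foot, z along its axis towards the mouth.

How it is judged:
By the outcome, as a careful person would: the job done as asked, in the order asked, and still so for the second after the job is handed in, with the robot touching nothing.
Of slim0, slim1, slim2, stout0, stout1, stout2 only 4 to 6 are there at a start; the rules pass over those that are not, and their reading is None.
At some moment in a run one of cover may be knocked a few centimetres aside while the robot is not near it.
It also fails if it takes over 210 s, if anything falls off the work surface, if the arm or the gripper's body presses on something with over 40 N, if the wrist force passes 120 N, or if a joint passes its speed limit or range.

## Working session

There is one attempt and no reset: what is moved stays moved. The work goes in short steps, Python scripts to look and compute and a tool call to move; the robot and the scene stay as the last step left them, time stands still between calls to the robot, and variables do not carry over. Pictures are saved under pics/ and viewed, at most 14 in all, crops included, and the job is handed in when it is done.

Besides the shell and the picture viewer there is one more tool, called after "Emit:" by a JSON object that holds its "fn" and its "kwargs", one argument or row to a line. play_rows: Moves the arm, as the interface text tells. Its arguments: {"type":"object","properties":{"motion":{"type":"array"},"grip_force":{"type":"number"}},"required":["motion"]}

```bash
ls; mkdir -p pics; cat > h.py <<'E'
import numpy as np, cv2
from station import get_obs, camera, workorder
from scipy.spatial.transform import Rotation as Ro
def world(c,T):
    K=c["camera_matrix"];z=c["z_map"];v,u=np.mgrid[0:480,0:640]
    P=np.stack([(u-K[0,2])/K[0,0]*z,-(v-K[1,2])/K[1,1]*z,-z],-1)
    W=P@T[:3,:3].T+T[:3,3]; W[z<=0]=np.nan
    return W
def save(n,f): cv2.imwrite("pics/"+n,cv2.cvtColor(f,cv2.COLOR_RGB2BGR))
def Ttool(o):
    T=np.eye(4);T[:3,:3]=Ro.from_euler('xyz',o["eef_rot"]).as_matrix();T[:3,3]=o["ee_pos"];return T
E
python3 - <<'E'
from h import *
o=get_obs();print(o)
for n in("top","scene"):
    c=camera(n);save(n+"0.png",c["frame"]);np.savez(n+"0.npz",**c);print(n,c["camera_matrix"],c["T"],[k for k in c])
E
```

```text
pics
{'time_s': 0.0, 'qpos': array([ 1.12240230e+00,  3.00462072e-01,  1.52155187e+00, -4.77184016e-06,
        1.32068459e+00, -6.66006672e-02]), 'joint_vel': array([-0.00135533,  0.00035183, -0.00185474,  0.00235703, -0.00136405,
       -0.00056367]), 'tau': array([ 5.00183305e-04, -5.31796432e+01, -3.52741635e+01,  7.08833733e-02,
        2.42892362e-02, -1.09534203e-04]), 'ee_pos': array([0.20481745, 0.51017121, 0.20170364]), 'eef_rot': array([-3.14048893e+00, -6.89855952e-05,  2.75980043e+00]), 'force': array([ 0.32763619,  0.26978473, -0.06474589]), 'moment': array([ 0.01457078,  0.05241125, -0.00957108]), 'grip_force': 0.0, 'grip_width': 0.09413852260774495}
top [[533.71309261   0.         321.49389478]
 [  0.         533.71309261 245.98869951]
 [  0.           0.           1.        ]] [[-0.02441661  0.9911139  -0.13075572  0.49847553]
 [-0.99922729 -0.02016566  0.03373673  0.00591112]
 [ 0.03080017  0.13147842  0.99084044  0.99968922]
 [ 0.          0.          0.          1.        ]] ['frame', 'z_map', 'camera_matrix', 'T']
scene [[539.41172304   0.         319.77074618]
 [  0.         539.41172304 245.4082638 ]
 [  0.           0.           1.        ]] [[ 0.71040175 -0.45510359  0.53685201  1.21097636]
 [ 0.70347276  0.48229345 -0.52203363 -0.60475334]
 [-0.02134083  0.74851436  0.66277509  0.81177544]
 [ 0.          0.          0.          1.        ]] ['frame', 'z_map', 'camera_matrix', 'T']
```

View pics/top0.png

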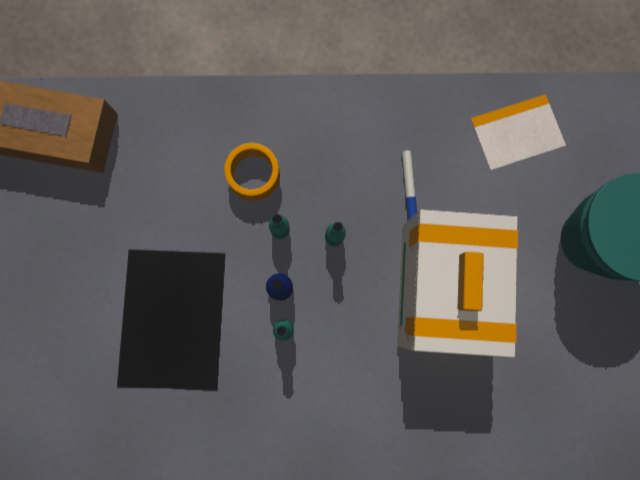

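View pics/scene0.png

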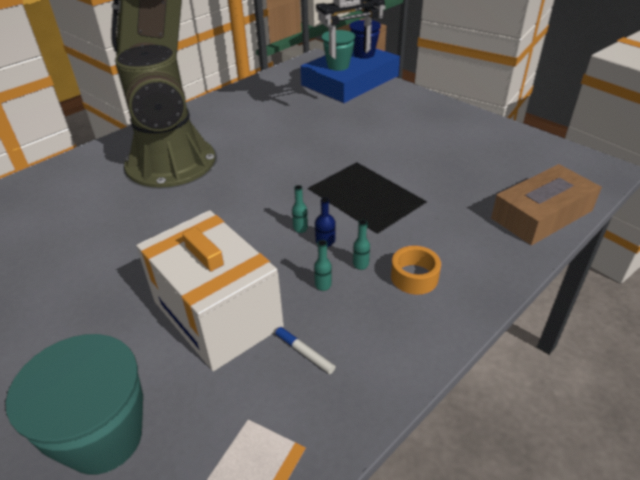

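The top view shows the carton with its cover at about (467,283), with the handle along world x and a teal edge on the left (+y) side. There are three slim vases at (279,226), (336,233) and (284,330), and one stout at (280,287). The mat is at (172,320). In the scene view there is also a blue object with cups at about (350,60), near the parked gripper, which I'll check by depth.

```bash
cat > m.py <<'E'
from h import *
def rect(W,mask):
    p=W[mask&np.isfinite(W[...,0])]
    r=cv2.minAreaRect(np.float32(p[:,:2]*1000));return np.round(r[0],1),np.round(r[1],1),round(r[2],2),np.round(np.percentile(p[:,2]*1000,[5,50,95]),1),len(p)
E
python3 - <<'E'
from m import *
c=np.load("top0.npz");W=world(c,c["T"]);s=np.load("scene0.npz");S=world(s,s["T"])
print("bench z top",np.nanmedian(W[430:470,250:400,2]),"scene",np.nanmedian(S[150:200,450:480,2]))
print("ee blue thing",[np.round(S[v,u],3) for v,u in((60,340),(40,365),(75,325),(85,340))])
for n,V,f in(("top",W,c["frame"]),("scene",S,s["frame"])):
    f=f.astype(int);hsv=cv2.cvtColor(f.astype(np.uint8),cv2.COLOR_RGB2HSV)
    box=(V[...,0]>.3)&(V[...,0]<.75)&(V[...,1]>-.45)&(V[...,1]<-.08)
    print(n,"cover top",rect(V,box&(V[...,2]>.145)&(V[...,2]<.165)))
    print(n,"handle",rect(V,box&(V[...,2]>.18)&(V[...,2]<.21)))
    reg=(V[...,0]>.3)&(V[...,0]<.8)&(V[...,1]>-.1)&(V[...,1]<.45)
    tl=reg&(V[...,2]>.09)&(V[...,2]<.14)
    k,l=cv2.connectedComponents(tl.astype(np.uint8))
    for i in range(1,k):
        if (l==i).sum()>8: 
            p=V[l==i];print(n,"neck",np.round(p[:,:2].mean(0),4),np.round(p[:,2].max(),4),len(p),f[l==i].mean(0).astype(int))
    tl=reg&(V[...,2]>.02)&(V[...,2]<.075)
    k,l=cv2.connectedComponents(tl.astype(np.uint8))
    for i in range(1,k):
        if (l==i).sum()>30:
            m=(l==i); print(n,"body",rect(V,m),f[m].mean(0).astype(int))
    dark=(f.sum(2)<75)&(V[...,2]<.012)&(V[...,1]>.1)&(V[...,0]>.2)&(V[...,0]<.7)
    k,l,st,_=cv2.connectedComponentsWithStats(dark.astype(np.uint8))
    i=1+np.argmax(st[1:,4]);print(n,"mat",rect(V,l==i))
    t=box&(V[...,2]<.07)&(V[...,2]>.015);print(n,"carton side",rect(V,t))
f=s["frame"][0:160,230:460];save("z1.png",cv2.resize(f,None,fx=3,fy=3))
E
```

```text
bench z top 8.845589857336966e-05 scene -0.0008743616840541923
ee blue thing [array([0.057, 0.631, 0.109]), array([0.23 , 0.548, 0.24 ]), array([0.034, 0.585, 0.067]), array([0.109, 0.576, 0.059])]
top cover top (array([ 548.3, -252.1]), array([162. , 226.5]), 84.72, array([154.7, 157.4, 159.9]), 12851)
top handle (array([ 548. , -252.4]), array([31.2, 90.1]), 84.77, array([185.1, 191.9, 194.3]), 1235)
top neck [0.6614 0.0494] 0.125 129 [33 45 43]
top neck [ 0.6457 -0.0507] 0.1249 126 [34 46 44]
top neck [0.5535 0.0504] 0.1243 110 [27 29 41]
top neck [0.4777 0.0447] 0.1245 112 [31 44 43]
top body (array([789.7, 414.3]), array([71.3, 20.5]), 89.74, array([25.8, 66.2, 72.1]), 629) [88 63 38]
top body (array([760. ,  98.6]), array([79.5, 99.4]), 0.38, array([25.3, 47. , 50.5]), 966) [157 102   6]
top body (array([659.7,  49. ]), array([30.3, 35.5]), 17.0, array([25.7, 63.8, 73.5]), 221) [29 54 48]
top body (array([644.7, -50.5]), array([35.1, 30.8]), 68.33, array([29.2, 64.2, 73.5]), 221) [30 56 51]
top body (array([553.2,  50.4]), array([45.9, 45.4]), 89.41, array([53.6, 68.1, 74.1]), 
[... 853 characters left out ...]
1.1]), array([35.9, 28.8]), 54.4, array([23. , 50.5, 71.9]), 314) [44 81 73]
scene body (array([559.4,  44.8]), array([46.8, 37.6]), 43.89, array([25.3, 54. , 73.4]), 451) [20 30 65]
scene body (array([667.1,  45.1]), array([34.5, 28.4]), 42.13, array([23.4, 51.8, 71.7]), 356) [47 88 78]
scene body (array([759.6,  98.1]), array([ 80.3, 102.7]), 0.25, array([22.6, 41.6, 48.7]), 955) [150 102  43]
scene body (array([652.7, -56. ]), array([35.6, 27.8]), 49.92, array([23.5, 51.5, 72.6]), 377) [47 89 80]
scene mat (array([436.7, 251.1]), array([ 6.7, 18. ]), 70.62, array([1.7, 3.1, 5.2]), 7)
scene carton side (array([ 608.9, -292.2]), array([342.6, 132.6]), 30.37, array([16.5, 41.2, 67.2]), 2500)
```

View pics/z1.png

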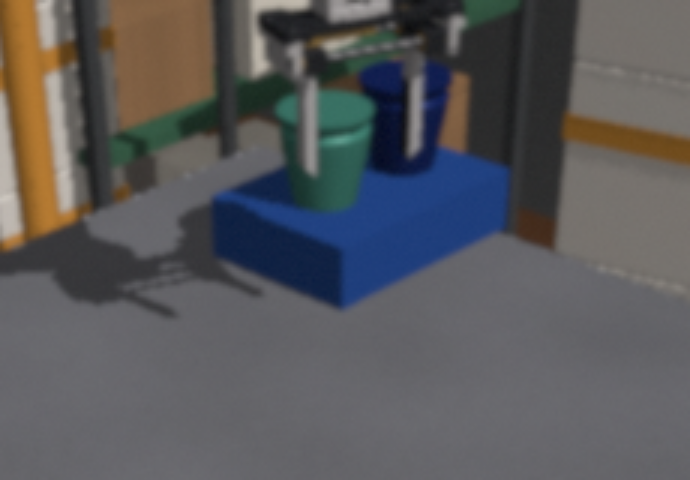

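The blue block with cups at about (0.05,0.6) is background clutter, not a vase. Next I measure the mat, fit circles to the vases, and add a row planner.

```bash
cat >> m.py <<'E'
from scipy.optimize import least_squares
def circ(p,r):
    f=least_squares(lambda q:np.hypot(p[:,0]-q[0],p[:,1]-q[1])-r,p[:,:2].mean(0),loss='soft_l1',f_scale=.001);return f.x
def rows(wps):
    """wps: (x,y,z,yawdeg,grip,n) world targets, tool down; prints rows relative to present pose"""
    o=get_obs();T=Ttool(o);out=[]
    for x,y,z,yaw,g,n in wps:
        R=Ro.from_euler('xyz',[np.pi,0,np.radians(yaw)]).as_matrix()
        d=T[:3,:3].T@(np.array([x,y,z])-T[:3,3])/.25
        a=Ro.from_matrix(T[:3,:3].T@R).as_rotvec()/(2*np.pi)
        print(n,"x",list(np.round(np.r_[d,a,g],4)))
E
python3 - <<'E'
from m import *
cs=[np.load(n+"0.npz") for n in("top","scene")];Ws=[world(c,c["T"]) for c in cs]
for c0,r in(((.662,.049),.018),((.6465,-.052),.018),((.554,.05),.0235),((.479,.043),.018)):
    for nm,W in zip(("top","scene"),Ws):
        d=np.hypot(W[...,0]-c0[0],W[...,1]-c0[1])<.04
        a=W[d&(W[...,2]>.02)&(W[...,2]<.057)];b=W[d&(W[...,2]>.084)&(W[...,2]<.116)]
        print(nm,c0,"body",np.round(circ(a,r)*1000,1) if len(a)>10 else len(a),"neck",np.round(circ(b,.009)*1000,1))
c=cs[0];g=c["frame"].astype(int).sum(2);print("grey",g[320,172],g[320,240],g[420,200])
m=(g<75).astype(np.uint8);m[:, :100]=0;m[:,240:]=0;m[:230]=0;m[410:]=0
m=cv2.morphologyEx(m,cv2.MORPH_OPEN,np.ones((5,5)))
print("mat top",rect(Ws[0],m>0))
c=cs[1];g=c["frame"].astype(int).sum(2)
m=np.zeros_like(g,np.uint8);m[155:235,300:435]=g[155:235,300:435]<75
print("mat scene",rect(Ws[1],(m>0)&(Ws[1][...,2]<.01)))
o=get_obs();yaw=174.7;x,y=.5482,-.2522
rows([(.42,.2,.3,yaw,1,6)])
rows([(x,y,.27,yaw,1,1),(x,y,.18,yaw,1,1)])
E
```

```text
top (0.662, 0.049) body [663.1  49.9] neck [662.9  49.8]
scene (0.662, 0.049) body [662.   50.2] neck [661.9  50.4]
top (0.6465, -0.052) body [647.5 -51.5] neck [647.2 -51.5]
scene (0.6465, -0.052) body [646.2 -50.7] neck [646.4 -50.7]
top (0.554, 0.05) body [554.   50.9] neck [553.9  50.9]
scene (0.554, 0.05) body [553.1  51.5] neck [553.3  50.8]
top (0.479, 0.043) body [477.9  45. ] neck [477.8  45.1]
scene (0.479, 0.043) body [476.8  45.3] neck [477.2  45.1]
grey 75 300 280Traceback (most recent call last):
  File "<stdin>", line 11, in <module>
  File "m.py", line 4, in rect
    r=cv2.minAreaRect(np.float32(p[:,:2]*1000));return np.round(r[0],1),np.round(r[1],1),round(r[2],2),np.round(np.percentile(p[:,2]*1000,[5,50,95]),1),len(p)
                                                                                                                ~~~~~~~~~~~~~^^^^^^^^^^^^^^^^^^^^^^^
    return _quantile_unchecked(
        a, q, axis, out, overwrite_input, method, keepdims, weights)
    return _ureduce(a,
                    func=_quantile_ureduce_func,
    ...<5 lines>...
                    overwrite_input=overwrite_input,
                    method=method)
    r = func(a, **kwargs)
    result = _quantile(arr,
                       quantiles=q,
    ...<2 lines>...
                       out=out,
                       weights=wgt)
    slices_having_nans = np.isnan(arr[-1, ...])
                                  ~~~^^^^^^^^^
IndexError: index -1 is out of bounds for axis 0 with size 0
```

Both views agree on the vases to about 1 mm. The mat threshold was too low, so I redo it.

```bash
python3 - <<'E'
from m import *
cs=[np.load(n+"0.npz") for n in("top","scene")];Ws=[world(c,c["T"]) for c in cs]
for i,(a,b,c_,d) in enumerate(((230,410,100,240),(155,240,300,435))):
    g=cs[i]["frame"].astype(int).sum(2);m=np.zeros(g.shape,np.uint8);m[a:b,c_:d]=(g<140)[a:b,c_:d]
    m=m*(Ws[i][...,2]<.012);m=cv2.morphologyEx(m.astype(np.uint8),cv2.MORPH_OPEN,np.ones((3,3)))
    k,l,st,_=cv2.connectedComponentsWithStats(m);j=1+np.argmax(st[1:,4]);print("mat",rect(Ws[i],l==j))
yaw=174.7;x,y=.5482,-.2522
rows([(.42,.2,.3,yaw,1,6),(.5,-.15,.3,yaw,1,1),(x,y,.27,yaw,1,1)])
E
```

```text
mat (array([500.8, 250.2]), array([180. , 250.2]), 86.64, array([0.9, 3.9, 6.9]), 13383)
mat (array([503.5, 248.7]), array([179.4, 250.3]), 86.34, array([0.4, 3. , 5.9]), 3916)
6 x [np.float64(-1.261), np.float64(-0.831), np.float64(-0.3923), np.float64(-0.0002), np.float64(-0.0), np.float64(-0.046), np.float64(1.0)]
1 x [np.float64(-2.0796), np.float64(-2.011), np.float64(-0.3911), np.float64(-0.0002), np.float64(-0.0), np.float64(-0.046), np.float64(1.0)]
1 x [np.float64(-2.4109), np.float64(-2.3184), np.float64(-0.2708), np.float64(-0.0002), np.float64(-0.0), np.float64(-0.046), np.float64(1.0)]
```

Emit:
{"fn": "play_rows", "kwargs": {
  "motion": [
    [[-0.9,-0.8,-0.39,0,0,-0.046,1],[-0.9,-0.8,-0.39,0,0,-0.046,1],[-0.9,-0.8,-0.39,0,0,-0.046,1],[-0.9,-0.8,-0.39,0,0,-0.046,1],[-0.9,-0.8,-0.39,0,0,-0.046,1],[-0.9,-0.8,-0.39,0,0,-0.046,1],[-0.9,-0.8,-0.39,0,0,-0.046,1],[-0.9,-0.8,-0.39,0,0,-0.046,1],[-0.9,-0.8,-0.39,0,0,-0.046,1]]
  ]
}}

```text
time_s: 1.0
ee_pos: [0.339, 0.2412, 0.2994]
eef_rot: [-3.141, -0.0, 3.048]
force: [-0.4, -0.3, -0.0]
grip_width: 0.0938
grip_force: 0.0
```

```bash
python3 - <<'E'
from m import *
yaw=174.7;x,y=.5482,-.2522
print(get_obs()["ee_pos"]);rows([(.5,-.15,.3,yaw,1,1),(x,y,.27,yaw,1,1)])
E
```

```text
[0.33899431 0.24117729 0.29935813]
1 x [np.float64(-0.7873), np.float64(-1.4978), np.float64(-0.0027), np.float64(-0.0), np.float64(-0.0001), np.float64(-0.0002), np.float64(1.0)]
1 x [np.float64(-1.0174), np.float64(-1.8868), np.float64(0.1172), np.float64(-0.0), np.float64(-0.0001), np.float64(-0.0002), np.float64(1.0)]
```

Emit:
{"fn": "play_rows", "kwargs": {
  "motion": [
    [[-0.5,-0.95,0,0,0,0,1],[-0.5,-0.95,0,0,0,0,1],[-0.5,-0.95,0,0,0,0,1],[-0.5,-0.95,0,0,0,0,1],[-0.5,-0.95,0,0,0,0,1],[-0.5,-0.95,0,0,0,0,1],[-0.5,-0.95,0,0,0,0,1],[-0.5,-0.95,0,0,0,0,1]]
  ]
}}

```text
time_s: 1.8
ee_pos: [0.4415, -0.0059, 0.2991]
eef_rot: [3.141, -0.001, 3.05]
force: [-0.5, -1.1, 0.4]
grip_width: 0.0939
grip_force: 0.0
```

```bash
python3 - <<'E'
from m import *
yaw=174.7;x,y=.5482,-.2522
c=camera("scene");W=world(c,c["T"])
box=(W[...,0]>.3)&(W[...,0]<.75)&(W[...,1]>-.45)&(W[...,1]<-.08)
print("cover",rect(W,box&(W[...,2]>.145)&(W[...,2]<.165)))
print(get_obs()["ee_pos"]);rows([(x,y,.25,yaw,1,1),(x,y,.18,yaw,1,1),(x,y,.23,yaw,-1,0)])
E
```

```text
cover (array([ 547.9, -252.3]), array([162.7, 231.1]), 84.8, array([151.8, 155.9, 158.1]), 7110)
[ 0.44144268 -0.00559986  0.2993463 ]
1 x [np.float64(-0.5152), np.float64(-0.9435), np.float64(0.1967), np.float64(0.0), np.float64(-0.0001), np.float64(0.0002), np.float64(1.0)]
1 x [np.float64(-0.5154), np.float64(-0.9436), np.float64(0.4767), np.float64(0.0), np.float64(-0.0001), np.float64(0.0002), np.float64(1.0)]
0 x [np.float64(-0.5153), np.float64(-0.9435), np.float64(0.2767), np.float64(0.0), np.float64(-0.0001), np.float64(0.0002), np.float64(-1.0)]
```

Emit:
{"fn": "play_rows", "kwargs": {
  "motion": [
    [[-0.515,-0.9435,0.15,0,0,0,1],[-0.515,-0.9435,0.15,0,0,0,1],[-0.515,-0.9435,0.15,0,0,0,1],[-0.515,-0.9435,0.15,0,0,0,1],[-0.515,-0.9435,0.15,0,0,0,1],[-0.515,-0.9435,0.15,0,0,0,1],[-0.515,-0.9435,0.15,0,0,0,1],[-0.515,-0.9435,0.3,0,0,0,1],[-0.515,-0.9435,0.4,0,0,0,1],[-0.515,-0.9435,0.477,0,0,0,1]]
  ],
  "grip_force": 25
}}

```text
time_s: 2.85
ee_pos: [0.548, -0.2512, 0.1792]
eef_rot: [3.141, -0.001, 3.051]
force: [0.6, -0.2, -0.6]
grip_width: 0.0941
grip_force: 0.0
```

Emit:
{"fn": "play_rows", "kwargs": {
  "motion": [
    [[0,0,0,0,0,0,-1],[0,0,0,0,0,0,-1],[0,0,0,0,0,0,-1],[0,0,0,0,0,0,-1],[0,0,0,0,0,0,-1],[0,0,0,0,0,0,-1],[0,0,0,0,0,0,-1],[0,0,0,0,0,0,-1]]
  ]
}}

```text
time_s: 3.65
ee_pos: [0.548, -0.2539, 0.1805]
eef_rot: [-3.142, 0.0, 3.049]
force: [-0.8, 0.7, 0.1]
grip_width: 0.033
grip_force: 0.0
```

Not fully closed yet, so I let it finish and lift a little.

Emit:
{"fn": "play_rows", "kwargs": {
  "motion": [
    [[0,0,0,0,0,0,-1],[0,0,0,0,0,0,-1],[0,0,0,0,0,0,-1],[0,0,0,0,0,0,-1],[0,0,-0.1,0,0,0,-1],[0,0,-0.2,0,0,0,-1],[0,0,-0.3,0,0,0,-1],[0,0,-0.5,0,0,0,-1],[0,0,-0.56,0,0,0,-1],[0,0,-0.56,0,0,0,-1]]
  ]
}}

```text
time_s: 4.65
ee_pos: [0.5485, -0.2541, 0.3229]
eef_rot: [-3.14, 0.004, 3.049]
force: [-0.0, -0.3, -2.0]
grip_width: 0.0296
grip_force: 25.0
```

```bash
python3 - <<'E'
from m import *
print(get_obs()["ee_pos"]);c=camera("scene");save("lift.png",c["frame"])
W=world(c,c["T"]);box=(W[...,0]>.3)&(W[...,0]<.75)&(W[...,1]>-.45)&(W[...,1]<-.1)
print("cover",rect(W,box&(W[...,2]>.27)&(W[...,2]<.304)))
rows([(.5015,-.05,.33,174.7,-1,0),(.5015,.25,.33,176.5,-1,0)])
E
```

```text
[ 0.54846825 -0.25414561  0.32292577]
cover (array([ 549.1, -254.2]), array([163.2, 230.4]), 84.6, array([276. , 298.1, 300.1]), 8471)
0 x [np.float64(0.261), np.float64(0.795), np.float64(-0.0389), np.float64(-0.0), np.float64(0.0001), np.float64(-0.0), np.float64(-1.0)]
0 x [np.float64(0.3723), np.float64(1.9898), np.float64(-0.0393), np.float64(-0.0), np.float64(0.0001), np.float64(-0.005), np.float64(-1.0)]
```

View pics/lift.png

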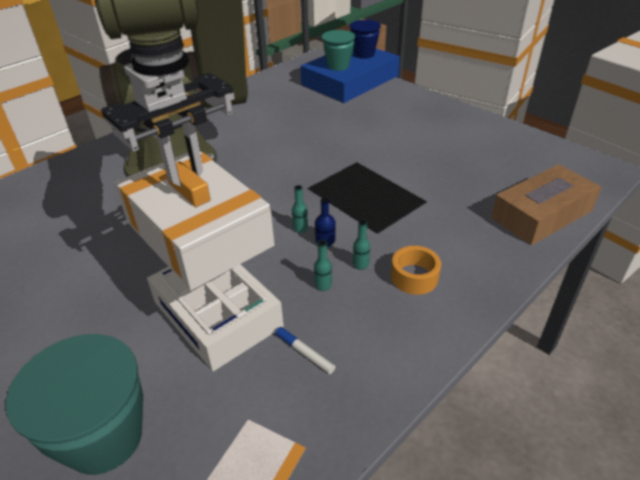

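The cover is lifted level, around (195,215), and the carton is open at (215,310) with empty cells. I carry it over the vases, with the rim at about 0.21 m against necks at 0.12 m.

Emit:
{"fn": "play_rows", "kwargs": {
  "motion": [
    [[0.2,0.99,-0.04,0,0,-0.0025,-1],[0.2,0.99,-0.04,0,0,-0.0025,-1],[0.2,0.99,-0.04,0,0,-0.0025,-1],[0.2,0.99,-0.04,0,0,-0.0025,-1],[0.2,0.99,-0.04,0,0,-0.0025,-1],[0.2,0.99,-0.04,0,0,-0.0025,-1],[0.2,0.99,-0.04,0,0,-0.0025,-1],[0.2,0.99,-0.04,0,0,-0.0025,-1]]
  ]
}}

```text
time_s: 5.5
ee_pos: [0.5211, -0.0037, 0.3293]
eef_rot: [-3.141, -0.002, 3.064]
force: [-0.9, -0.2, -1.3]
grip_width: 0.0297
grip_force: 25.0
```

```bash
python3 - <<'E'
from m import *
print(get_obs()["ee_pos"])
rows([(.5015,.25,.33,176.5,-1,0)])
E
```

```text
[ 0.52107351 -0.00367897  0.3292544 ]
0 x [np.float64(0.1569), np.float64(1.0056), np.float64(-0.003), np.float64(-0.0), np.float64(-0.0003), np.float64(-0.0026), np.float64(-1.0)]
```

Emit:
{"fn": "play_rows", "kwargs": {
  "motion": [
    [[0.157,1.0,0,0,0,-0.0026,-1],[0.157,1.0,0,0,0,-0.0026,-1],[0.157,1.0,0,0,0,-0.0026,-1],[0.157,1.0,0,0,0,-0.0026,-1],[0.157,1.0,0,0,0,-0.0026,-1],[0.157,1.0,0,0,0,-0.0026,-1],[0.157,1.0,0.15,0,0,-0.0026,-1],[0.157,1.0,0.3,0,0,-0.0026,-1],[0.157,1.0,0.45,0,0,-0.0026,-1],[0.157,1.0,0.6,0,0,-0.0026,-1]]
  ]
}}

```text
time_s: 6.5
ee_pos: [0.5018, 0.2475, 0.1784]
eef_rot: [-3.141, -0.001, 3.079]
force: [1.2, -0.1, -1.5]
grip_width: 0.0298
grip_force: 25.0
```

```bash
python3 - <<'E'
from m import *
print(get_obs()["ee_pos"],get_obs()["force"])
rows([(.5015,.25,.1155,176.5,-1,0)])
E
```

```text
[0.50177045 0.24748024 0.17840499] [ 1.16053063 -0.11667651 -1.52799821]
0 x [np.float64(0.0016), np.float64(0.0101), np.float64(0.2516), np.float64(-0.0001), np.float64(-0.0001), np.float64(-0.0003), np.float64(-1.0)]
```

Emit:
{"fn": "play_rows", "kwargs": {
  "motion": [
    [[0,0.01,0.1,0,0,0,-1],[0,0.01,0.16,0,0,0,-1],[0,0.01,0.2,0,0,0,-1],[0,0.01,0.23,0,0,0,-1],[0,0.01,0.244,0,0,0,-1],[0,0.01,0.25,0,0,0,-1],[0,0.01,0.254,0,0,0,-1],[0,0.01,0.254,0,0,0,-1],[0,0.01,0.254,0,0,0,-1]]
  ]
}}

```text
time_s: 7.4
ee_pos: [0.5015, 0.2521, 0.1174]
eef_rot: [3.141, 0.001, 3.081]
force: [-0.4, -0.1, -1.1]
grip_width: 0.0296
grip_force: 25.0
```

```bash
python3 - <<'E'
from m import *
for n in("scene","top"):
    c=camera(n);o=get_obs();W=world(c,c["T"]);box=(W[...,0]>.3)&(W[...,0]<.75)&(W[...,1]>.1)&(W[...,1]<.4)
    print("cover",rect(W,box&(W[...,2]>.08)&(W[...,2]<.105)),o["ee_pos"],o["force"])
E
```

```text
cover (array([500.9, 250.5]), array([166.3, 233.1]), 86.92, array([84.1, 92.8, 96. ]), 3234) [0.50151922 0.25204885 0.11733367] [ 0.57871052  0.84944491 -1.20855628]
cover (array([501.3, 251.6]), array([162.1, 226.5]), 86.65, array([90.9, 94. , 96.8]), 6522) [0.50152011 0.25202624 0.1172912 ] [ 0.04152573  0.18250152 -2.74387424]
```

Emit:
{"fn": "play_rows", "kwargs": {
  "motion": [
    [[0,0,0.006,0,0,0,-1],[0,0,0.01,0,0,0,-1],[0,0,0.012,0,0,0,-1],[0,0,0.012,0,0,0,-1]]
  ]
}}

```text
time_s: 7.9
ee_pos: [0.5014, 0.252, 0.1145]
eef_rot: [3.142, 0.0, 3.081]
force: [-2.8, -0.3, 5.0]
grip_width: 0.0296
grip_force: 25.0
```

Emit:
{"fn": "play_rows", "kwargs": {
  "motion": [
    [[0,0,0,0,0,0,0],[0,0,0,0,0,0,0],[0,0,0,0,0,0,0],[0,0,0,0,0,0,0],[0,0,0,0,0,0,0],[0,0,-0.2,0,0,0,0],[0,0,-0.4,0,0,0,0],[0,0,-0.6,0,0,0,0],[0,0,-0.8,0,0,0,0],[0,0,-0.8,0,0,0,0]]
  ]
}}

```text
time_s: 8.9
ee_pos: [0.5026, 0.2525, 0.3211]
eef_rot: [3.137, 0.01, 3.081]
force: [0.3, 0.2, -0.4]
grip_width: 0.0467
grip_force: 0.0
```

```bash
python3 - <<'E'
from m import *
o=get_obs();print(o["ee_pos"],o["grip_width"])
rows([(.52,.0,.25,174.7,0,0)])
for n in("scene","top"):
    c=camera(n);W=world(c,c["T"]);box=(W[...,0]>.3)&(W[...,0]<.75)&(W[...,1]>.1)&(W[...,1]<.4)
    print("cover",rect(W,box&(W[...,2]>.08)&(W[...,2]<.105)))
    np.savez(n+"1.npz",**c)
    box=(W[...,0]>.38)&(W[...,0]<.72)&(W[...,1]>-.38)&(W[...,1]<-.12)
    print("lip",rect(W,box&(W[...,2]>.0745)&(W[...,2]<.085)));print("all rim",rect(W,box&(W[...,2]>.062)&(W[...,2]<.085)))
    if n=="top":save("c1.png",cv2.resize(c["frame"][190:370,380:540],None,fx=3,fy=3))
E
```

```text
[0.50264619 0.25252035 0.32108684] 0.046701482371350266
0 x [np.float64(-0.1278), np.float64(-1.0054), np.float64(0.2807), np.float64(0.0008), np.float64(0.0015), np.float64(0.0051), np.float64(0.0)]
cover (array([501.1, 251.9]), array([169.5, 231.9]), 86.84, array([84.4, 90.1, 93.9]), 3297)
lip (array([ 548. , -252.6]), array([128.8, 198.5]), 84.81, array([74.8, 76.7, 79. ]), 1044)
all rim (array([ 547.6, -252.2]), array([161.5, 231.1]), 84.84, array([64.4, 69.2, 77.7]), 5174)
cover (array([501.2, 251.5]), array([162.2, 226.2]), 86.57, array([88.3, 91.2, 94. ]), 9717)
lip (array([ 545.7, -250.9]), array([156.2, 219.7]), 85.5, array([75.3, 78.1, 80.9]), 1658)
all rim (array([ 548.3, -252.8]), array([161.8, 226.8]), 84.84, array([67. , 70.8, 79.4]), 7390)
```

View pics/c1.png

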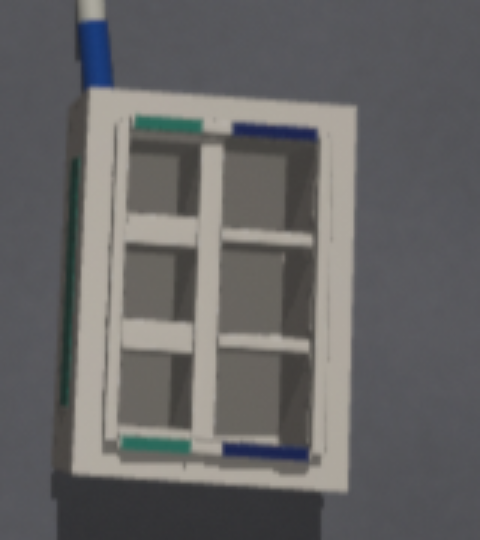

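The carton is open with teal tabs on the left (+y) and blue tabs on the right. Its centre is (548.1,-252.4) with a yaw of -5.2°. The cover sits flat on the mat at (501,251.7). The stout vase goes first.

```bash
python3 - <<'E'
from m import *
rows([(.5536,.051,.24,174.7,0,0),(.5536,.051,.106,174.7,0,0)])
E
```

```text
0 x [np.float64(-0.2562), np.float64(-0.7901), np.float64(0.2978), np.float64(0.0001), np.float64(0.0002), np.float64(0.0051), np.float64(0.0)]
0 x [np.float64(-0.2554), np.float64(-0.7905), np.float64(0.8338), np.float64(0.0001), np.float64(0.0002), np.float64(0.0051), np.float64(0.0)]
```

Emit:
{"fn": "play_rows", "kwargs": {
  "motion": [
    [[-0.256,-0.79,0.24,0,0,0.005,0],[-0.256,-0.79,0.24,0,0,0.005,0],[-0.256,-0.79,0.24,0,0,0.005,0],[-0.256,-0.79,0.24,0,0,0.005,0],[-0.256,-0.79,0.24,0,0,0.005,0],[-0.256,-0.79,0.24,0,0,0.005,0],[-0.256,-0.79,0.24,0,0,0.005,0],[-0.256,-0.79,0.24,0,0,0.005,0],[-0.256,-0.79,0.24,0,0,0.005,0],[-0.256,-0.79,0.24,0,0,0.005,0]]
  ]
}}

```text
time_s: 10.0
ee_pos: [0.5532, 0.0518, 0.2542]
eef_rot: [3.142, 0.0, 3.051]
force: [-0.7, 0.1, -0.1]
grip_width: 0.047
grip_force: 0.0
```

```bash
python3 - <<'E'
from m import *
o=get_obs();c=camera("wrist");np.savez("w1.npz",**c)
W=world(c,Ttool(o)@c["T_tool_cam"]);print(o["ee_pos"],o["eef_rot"],np.isfinite(W[...,0]).mean(),c["T_tool_cam"])
for c0,r in(((.6625,.050),.018),((.6465,-.051),.018),((.554,.051),.0235),((.4775,.045),.018)):
    d=np.hypot(W[...,0]-c0[0],W[...,1]-c0[1])<.04
    b=W[d&(W[...,2]>.084)&(W[...,2]<.122)];a=W[d&(W[...,2]>.02)&(W[...,2]<.057)]
    print(c0,len(b),len(a),len(b)>20 and np.round(circ(b,.009)*1000,1),len(b)>5 and b[:,2].max(),len(a)>20 and np.round(circ(a,r)*1000,1))
rows([(.5536,.051,.106,174.7,0,0)])
E
```

```text
[0.55322064 0.05182503 0.25424277] [3.14151379e+00 3.81243979e-04 3.05075328e+00] 0.996005859375 [[-3.94504570e-04  9.62964780e-01  2.69626922e-01  7.82283386e-02]
 [ 9.99999854e-01  2.80237874e-04  4.62288071e-04 -3.54014241e-05]
 [ 3.69607455e-04  2.69627065e-01 -9.62964750e-01 -1.82496488e-01]
 [ 0.00000000e+00  0.00000000e+00  0.00000000e+00  1.00000000e+00]]
(0.6625, 0.05) 714 479 [662.7  49.9] 0.12194333245506639 [662.8  49.9]
(0.6465, -0.051) 413 288 [647.3 -49.7] 0.12190498028945468 [647.1 -51.5]
(0.554, 0.051) 602 228 [553.7  50.9] 0.12197501363662239 [553.8  50.9]
(0.4775, 0.045) 529 38 [477.4  45.2] 0.12199856420191946 [477.6  45.1]
0 x [np.float64(-0.0014), np.float64(-0.0024), np.float64(0.5929), np.float64(0.0), np.float64(0.0001), np.float64(0.0002), np.float64(0.0)]
```

The wrist view confirms all four vases to within 1 mm in the arm's own frame.

Emit:
{"fn": "play_rows", "kwargs": {
  "motion": [
    [[-0.001,-0.002,0.2,0,0,0,0],[-0.001,-0.002,0.35,0,0,0,0],[-0.001,-0.002,0.5,0,0,0,0],[-0.001,-0.002,0.593,0,0,0,0],[-0.001,-0.002,0.593,0,0,0,0],[-0.001,-0.002,0.593,0,0,0,0]]
  ],
  "grip_force": 20
}}

```text
time_s: 10.65
ee_pos: [0.5539, 0.0506, 0.1067]
eef_rot: [3.142, 0.001, 3.05]
force: [0.8, 0.1, 0.0]
grip_width: 0.0473
grip_force: 0.0
```

Emit:
{"fn": "play_rows", "kwargs": {
  "motion": [
    [[0,0,0,0,0,0,-1],[0,0,0,0,0,0,-1],[0,0,0,0,0,0,-1],[0,0,0,0,0,0,-1],[0,0,0,0,0,0,-1],[0,0,0,0,0,0,-1],[0,0,-0.1,0,0,0,-1],[0,0,-0.3,0,0,0,-1],[0,0,-0.5,0,0,0,-1],[0,0,-0.6,0,0,0,-1]]
  ]
}}

```text
time_s: 11.65
ee_pos: [0.554, 0.0504, 0.2598]
eef_rot: [3.141, 0.004, 3.05]
force: [0.8, 0.1, -2.8]
grip_width: 0.0172
grip_force: 20.0
```

```bash
python3 - <<'E'
from m import *
o=get_obs();print(o["ee_pos"],o["grip_width"],o["grip_force"])
rows([(.5455,-.12,.255,174.8,-1,0),(.5455,-.2813,.255,174.8,-1,0)])
E
```

```text
[0.554026   0.05042966 0.25983184] 0.0172308702249001 19.995584785938263
0 x [np.float64(-0.0286), np.float64(-0.682), np.float64(0.0192), np.float64(0.0001), np.float64(0.0007), np.float64(-0.0002), np.float64(-1.0)]
0 x [np.float64(-0.088), np.float64(-1.3244), np.float64(0.0191), np.float64(0.0001), np.float64(0.0007), np.float64(-0.0002), np.float64(-1.0)]
```

Emit:
{"fn": "play_rows", "kwargs": {
  "motion": [
    [[-0.055,-0.98,0.02,0,0,0,-1],[-0.055,-0.98,0.02,0,0,0,-1],[-0.055,-0.98,0.02,0,0,0,-1],[-0.055,-0.98,0.02,0,0,0,-1],[-0.055,-0.98,0.02,0,0,0,-1],[-0.055,-0.98,0.02,0,0,0,-1],[-0.055,-0.98,0.02,0,0,0,-1],[-0.055,-0.98,0.02,0,0,0,-1]]
  ]
}}

```text
time_s: 12.45
ee_pos: [0.5447, -0.194, 0.2505]
eef_rot: [3.141, -0.001, 3.05]
force: [0.0, -0.2, -2.3]
grip_width: 0.0173
grip_force: 20.0
```

Emit:
{"fn": "play_rows", "kwargs": {
  "motion": [
    [[-0.033,-0.344,0,0,0,0,-1],[-0.033,-0.344,0,0,0,0,-1],[-0.033,-0.344,0,0,0,0,-1],[-0.033,-0.344,0,0,0,0,-1],[-0.033,-0.344,0,0,0,0,-1],[-0.033,-0.344,0,0,0,0,-1]]
  ]
}}

```text
time_s: 13.05
ee_pos: [0.5453, -0.2799, 0.2511]
eef_rot: [-3.142, 0.0, 3.051]
force: [-0.1, 0.0, -1.6]
grip_width: 0.0171
grip_force: 20.0
```

```bash
python3 - <<'E'
from m import *
o=get_obs();c=camera("wrist");W=world(c,Ttool(o)@c["T_tool_cam"]);print(o["ee_pos"])
save("w2.png",c["frame"])
box=(W[...,0]>.38)&(W[...,0]<.72)&(W[...,1]>-.38)&(W[...,1]<-.12)
print("rim wrist",rect(W,box&(W[...,2]>.062)&(W[...,2]<.085)))
for n in("scene","top"):
    c=camera(n);W=world(c,c["T"]);d=np.hypot(W[...,0]-.5455,W[...,1]+.2813)<.04
    for r,a,b in((.0235,.17,.207),(.009,.235,.245)):
        p=W[d&(W[...,2]>a)&(W[...,2]<b)];print(n,r,len(p),len(p)>15 and circ(p,r))
rows([(.5455,-.2813,.125,174.8,-1,0)])
E
```

```text
[ 0.54532487 -0.27985709  0.25106269]
rim wrist (array([ 547.9, -252.4]), array([160.7, 226.2]), 84.71, array([68.6, 70.4, 78.7]), 23961)
scene 0.0235 468 [ 0.54414748 -0.27914911]
scene 0.009 49 [ 0.54404316 -0.27923296]
top 0.0235 30 [ 0.54579355 -0.27792804]
top 0.009 0 False
0 x [np.float64(-0.0015), np.float64(-0.003), np.float64(0.5039), np.float64(-0.0), np.float64(0.0), np.float64(-0.0001), np.float64(-1.0)]
```

View pics/w2.png

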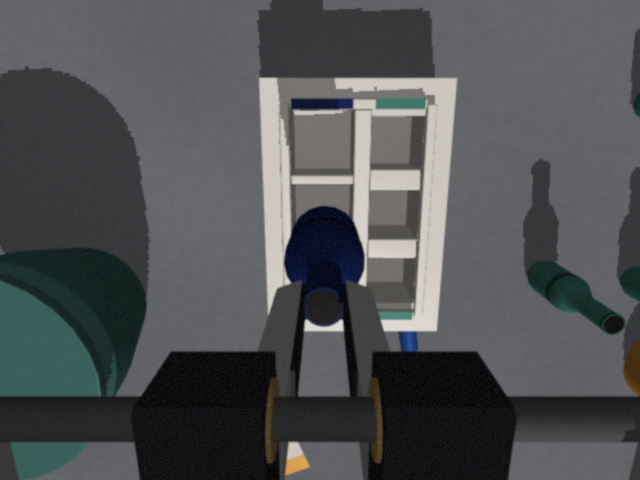

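The stout vase hangs straight over the middle wide cell, and the wrist view agrees on the carton pose (547.9,-252.4). Lowering it now.

Emit:
{"fn": "play_rows", "kwargs": {
  "motion": [
    [[0,-0.004,0,0,0,0,-1],[0,-0.004,0.15,0,0,0,-1],[0,-0.004,0.25,0,0,0,-1],[0,-0.004,0.33,0,0,0,-1],[0,-0.004,0.4,0,0,0,-1],[0,-0.004,0.46,0,0,0,-1],[0,-0.004,0.5,0,0,0,-1],[0,-0.004,0.512,0,0,0,-1],[0,-0.004,0.516,0,0,0,-1],[0,-0.004,0.516,0,0,0,-1]]
  ]
}}

```text
time_s: 14.2
ee_pos: [0.5454, -0.2824, 0.1228]
eef_rot: [-3.141, 0.002, 3.05]
force: [-0.9, 0.3, 3.4]
grip_width: 0.017
grip_force: 20.0
```

Contact at the floor height, so release and retreat.

Emit:
{"fn": "play_rows", "kwargs": {
  "motion": [
    [[0,0,0,0,0,0,0],[0,0,0,0,0,0,0],[0,0,0,0,0,0,0],[0,0,0,0,0,0,0],[0,0,-0.1,0,0,0,0],[0,0,-0.3,0,0,0,0],[0,0,-0.5,0,0,0,0],[0,0,-0.5,0,0,0,0]]
  ]
}}

```text
time_s: 15.0
ee_pos: [0.5465, -0.2832, 0.2542]
eef_rot: [-3.137, 0.01, 3.049]
force: [0.4, 0.0, 0.4]
grip_width: 0.0469
grip_force: 0.0
```

```bash
cat > st.py <<'E'
from m import *
def vases():
    for n in("scene","top"):
        c=camera(n);W=world(c,c["T"])
        tl=(W[...,2]>.09)&(W[...,2]<.142)&(W[...,0]>.4)&(W[...,0]<.72)&(W[...,1]<.1)&(W[...,1]>-.36)
        k,l,s,_=cv2.connectedComponentsWithStats(tl.astype(np.uint8))
        for i in range(1,k):
            p=W[l==i]
            if len(p)>60 and len(p)<250: print(n,"neck",np.round(circ(p,.009)*1000,1),"top",round(float(np.percentile(p[:,2],98))*1000,1))
    for n in("scene","top"):
        c=camera(n);W=world(c,c["T"]);b=(W[...,0]>.3)&(W[...,0]<.75)&(W[...,1]>.1)&(W[...,1]<.42)
        print("cover",rect(W,b&(W[...,2]>.08)&(W[...,2]<.105)))
E
python3 - <<'E'
from st import *
print(get_obs()["ee_pos"]);vases()
rows([(.6468,-.0511,.25,174.7,0,0)])
E
```

```text
[ 0.54649582 -0.2831567   0.25422051]
scene neck [477.   45.5] top 120.8
scene neck [662.2  50.3] top 121.0
scene neck [646.6 -51. ] top 120.9
top neck [663.   49.9] top 123.7
top neck [647.2 -51.4] top 123.0
top neck [ 544.7 -280.2] top 118.9
top neck [477.6  45.1] top 124.1
cover (array([501.3, 251.5]), array([167.7, 230.7]), 86.57, array([84.1, 90.1, 93.7]), 3287)
cover (array([501.2, 251.3]), array([162.2, 226.3]), 86.56, array([88.3, 91. , 93.9]), 12020)
0 x [np.float64(-0.3225), np.float64(0.9573), np.float64(-0.019), np.float64(0.0002), np.float64(-0.0003), np.float64(0.0001), np.float64(0.0)]
```

Emit:
{"fn": "play_rows", "kwargs": {
  "motion": [
    [[-0.322,0.957,0,0,0,0,0],[-0.322,0.957,0,0,0,0,0],[-0.322,0.957,0,0,0,0,0],[-0.322,0.957,0,0,0,0,0],[-0.322,0.957,0,0,0,0,0],[-0.322,0.957,0,0,0,0,0],[-0.322,0.957,0,0,0,0,0],[-0.322,0.957,0,0,0,0,0],[-0.322,0.957,0,0,0,0,0],[-0.322,0.957,0,0,0,0,0]]
  ]
}}

```text
time_s: 16.2
ee_pos: [0.6467, -0.0526, 0.2468]
eef_rot: [-3.142, -0.0, 3.048]
force: [-0.2, 0.3, -0.4]
grip_width: 0.0472
grip_force: 0.0
```

```bash
python3 - <<'E'
from st import *
c=camera("top");W=world(c,c["T"]);d=np.hypot(W[...,0]-.545,W[...,1]+.281)<.03
p=W[d&(W[...,2]>.1)];print(len(p),np.round(circ(p,.009)*1000,1),np.percentile(p[:,2],[50,98]))
print(get_obs()["ee_pos"])
rows([(.6468,-.0511,.106,174.7,0,0)])
E
```

```text
167 [ 544.6 -281.3] [0.13415815 0.13894259]
[ 0.64683485 -0.05240567  0.24680637]
0 x [np.float64(0.0007), np.float64(0.0052), np.float64(0.5632), np.float64(-0.0), np.float64(0.0), np.float64(-0.0002), np.float64(0.0)]
```

The stout vase's mouth is at about 0.136 m, so it is fully down. Next is slim B.

Emit:
{"fn": "play_rows", "kwargs": {
  "motion": [
    [[0,0.004,0.2,0,0,0,0],[0,0.004,0.35,0,0,0,0],[0,0.004,0.5,0,0,0,0],[0,0.004,0.563,0,0,0,0],[0,0.004,0.563,0,0,0,0],[0,0.004,0.563,0,0,0,0]]
  ]
}}

```text
time_s: 16.85
ee_pos: [0.6479, -0.0507, 0.1078]
eef_rot: [-3.141, 0.002, 3.049]
force: [0.5, -0.2, 0.2]
grip_width: 0.0466
grip_force: 0.0
```

Emit:
{"fn": "play_rows", "kwargs": {
  "motion": [
    [[0,0,0,0,0,0,-1],[0,0,0,0,0,0,-1],[0,0,0,0,0,0,-1],[0,0,0,0,0,0,-1],[0,0,0,0,0,0,-1],[0,0,0,0,0,0,-1],[0,0,-0.1,0,0,0,-1],[0,0,-0.3,0,0,0,-1],[0,0,-0.5,0,0,0,-1],[0,0,-0.58,0,0,0,-1]]
  ]
}}

```text
time_s: 17.85
ee_pos: [0.6479, -0.0505, 0.2563]
eef_rot: [-3.141, 0.006, 3.05]
force: [-0.5, -0.1, -1.4]
grip_width: 0.0174
grip_force: 20.0
```

```bash
python3 - <<'E'
from st import *
c=camera("top")
o=get_obs();print(o["ee_pos"],o["grip_width"],o["force"])
rows([(.6129,-.2242,.25,174.8,-1,0)])
E
```

```text
[ 0.64827038 -0.05049391  0.25762747] 0.017050791433868003 [0.97282798 0.69642084 1.19072809]
0 x [np.float64(0.0772), np.float64(-0.7049), np.float64(0.0302), np.float64(-0.0001), np.float64(0.0013), np.float64(-0.0002), np.float64(-1.0)]
```

Emit:
{"fn": "play_rows", "kwargs": {
  "motion": [
    [[0.077,-0.705,0.02,0,0,0,-1],[0.077,-0.705,0.02,0,0,0,-1],[0.077,-0.705,0.02,0,0,0,-1],[0.077,-0.705,0.02,0,0,0,-1],[0.077,-0.705,0.02,0,0,0,-1],[0.077,-0.705,0.02,0,0,0,-1],[0.077,-0.705,0.02,0,0,0,-1],[0.077,-0.705,0.02,0,0,0,-1]]
  ]
}}

```text
time_s: 18.7
ee_pos: [0.6121, -0.2228, 0.2458]
eef_rot: [3.141, -0.0, 3.051]
force: [0.1, 0.7, -1.6]
grip_width: 0.0172
grip_force: 20.0
```

```bash
cat >> st.py <<'E'
def held(x,y,r):
    o=get_obs();print(np.round(o["ee_pos"],4),np.round(o["eef_rot"],3))
    zf=o["ee_pos"][2]-.107
    for n in("scene","top"):
        c=camera(n);W=world(c,c["T"]);d=np.hypot(W[...,0]-x,W[...,1]-y)<.04
        p=W[d&(W[...,2]>zf+.02)&(W[...,2]<zf+.058)];print(n,len(p),len(p)>15 and np.round(circ(p,r)*1000,1))
    rows([(x,y,.121,174.8,-1,0)])
E
python3 -c "
from st import *
held(.6129,-.2242,.018)"
```

```text
[ 0.6121 -0.2228  0.2458] [ 3.141 -0.     3.051]
scene 334 [ 611.3 -222.3]
top 109 [ 612.3 -223.2]
0 x [np.float64(-0.0039), np.float64(-0.004), np.float64(0.4998), np.float64(0.0), np.float64(-0.0), np.float64(-0.0), np.float64(-1.0)]
```

Emit:
{"fn": "play_rows", "kwargs": {
  "motion": [
    [[-0.004,-0.005,0,0,0,0,-1],[-0.004,-0.005,0.15,0,0,0,-1],[-0.004,-0.005,0.25,0,0,0,-1],[-0.004,-0.005,0.33,0,0,0,-1],[-0.004,-0.005,0.4,0,0,0,-1],[-0.004,-0.005,0.45,0,0,0,-1],[-0.004,-0.005,0.48,0,0,0,-1],[-0.004,-0.005,0.49,0,0,0,-1],[-0.004,-0.005,0.496,0,0,0,-1],[-0.004,-0.005,0.496,0,0,0,-1]]
  ]
}}

```text
time_s: 19.8
ee_pos: [0.6129, -0.2255, 0.1226]
eef_rot: [-3.141, 0.001, 3.05]
force: [0.4, -0.7, -1.1]
grip_width: 0.0169
grip_force: 20.0
```

Not touching yet, so I lower 2 mm more before releasing.

Emit:
{"fn": "play_rows", "kwargs": {
  "motion": [
    [[0,0,0.004,0,0,0,-1],[0,0,0.008,0,0,0,-1],[0,0,0.008,0,0,0,-1]]
  ]
}}

```text
time_s: 20.1
ee_pos: [0.6133, -0.2256, 0.1215]
eef_rot: [-3.141, 0.003, 3.05]
force: [-0.4, 1.4, 5.2]
grip_width: 0.0174
grip_force: 20.0
```

Emit:
{"fn": "play_rows", "kwargs": {
  "motion": [
    [[0,0,0,0,0,0,0],[0,0,0,0,0,0,0],[0,0,0,0,0,0,0],[0,0,0,0,0,0,0],[0,0,-0.1,0,0,0,0],[0,0,-0.3,0,0,0,0],[0,0,-0.52,0,0,0,0],[0,0,-0.52,0,0,0,0]]
  ]
}}

```text
time_s: 20.9
ee_pos: [0.6141, -0.226, 0.2573]
eef_rot: [-3.138, 0.01, 3.05]
force: [0.1, 0.6, 0.3]
grip_width: 0.047
grip_force: 0.0
```

```bash
python3 - <<'E'
from st import *
vases();print(get_obs()["ee_pos"])
rows([(.6626,.050,.25,174.7,0,0)])
E
```

```text
scene neck [477.3  45.4] top 121.2
scene neck [662.1  50.2] top 121.6
scene neck [ 612.5 -225.2] top 136.1
top neck [663.  50.] top 124.1
top neck [ 613.3 -225.3] top 138.1
top neck [477.6  45. ] top 123.8
cover (array([481. , 276.5]), array([166.6, 229.6]), 86.89, array([84.3, 90.1, 94. ]), 3102)
cover (array([469.4, 290.8]), array([162.9, 226.4]), 86.65, array([86.6, 90.6, 94.6]), 12167)
[ 0.61224828 -0.22531221  0.24833054]
0 x [np.float64(-0.0992), np.float64(1.1151), np.float64(-0.0061), np.float64(0.0001), np.float64(-0.0003), np.float64(0.0001), np.float64(0.0)]
```

Slim B is down. The cover has just been knocked aside on the mat, so I'll re-measure it later. Next is slim A.

Emit:
{"fn": "play_rows", "kwargs": {
  "motion": [
    [[-0.099,1,0,0,0,0,0],[-0.099,1,0,0,0,0,0],[-0.099,1,0,0,0,0,0],[-0.099,1,0,0,0,0,0],[-0.099,1,0,0,0,0,0],[-0.099,1,0,0,0,0,0]]
  ]
}}

```text
time_s: 21.7
ee_pos: [0.6601, 0.0269, 0.2476]
eef_rot: [3.141, -0.003, 3.055]
force: [0.4, -0.4, -0.5]
grip_width: 0.0469
grip_force: 0.0
```

Emit:
{"fn": "play_rows", "kwargs": {
  "motion": [
    [[0,0.115,0,0,0,0,0],[0,0.115,0,0,0,0,0],[0,0.115,0,0,0,0,0],[0,0.115,0,0,0,0,0],[0,0.115,0,0,0,0,0]]
  ]
}}

```text
time_s: 22.2
ee_pos: [0.6629, 0.0488, 0.2496]
eef_rot: [-3.141, -0.001, 3.048]
force: [-0.1, -0.6, 0.7]
grip_width: 0.0471
grip_force: 0.0
```

```bash
python3 - <<'E'
from st import *
print(get_obs()["ee_pos"])
rows([(.6625,.050,.106,174.7,0,0)])
E
```

```text
[0.66285852 0.04881844 0.24964958]
0 x [np.float64(0.0016), np.float64(0.0047), np.float64(0.5746), np.float64(-0.0), np.float64(-0.0001), np.float64(-0.0001), np.float64(0.0)]
```

Emit:
{"fn": "play_rows", "kwargs": {
  "motion": [
    [[0.001,0.004,0.2,0,0,0,0],[0.001,0.004,0.35,0,0,0,0],[0.001,0.004,0.5,0,0,0,0],[0.001,0.004,0.572,0,0,0,0],[0.001,0.004,0.572,0,0,0,0],[0.001,0.004,0.572,0,0,0,0]]
  ]
}}

```text
time_s: 22.8
ee_pos: [0.6631, 0.0504, 0.1079]
eef_rot: [3.142, 0.001, 3.049]
force: [-0.7, 0.3, 1.2]
grip_width: 0.047
grip_force: 0.0
```

Emit:
{"fn": "play_rows", "kwargs": {
  "motion": [
    [[0,0,0,0,0,0,-1],[0,0,0,0,0,0,-1],[0,0,0,0,0,0,-1],[0,0,0,0,0,0,-1],[0,0,0,0,0,0,-1],[0,0,0,0,0,0,-1],[0,0,-0.1,0,0,0,-1],[0,0,-0.3,0,0,0,-1],[0,0,-0.5,0,0,0,-1],[0,0,-0.58,0,0,0,-1]]
  ]
}}

```text
time_s: 23.8
ee_pos: [0.6635, 0.0509, 0.2574]
eef_rot: [3.141, 0.006, 3.05]
force: [0.9, 0.5, -1.0]
grip_width: 0.0174
grip_force: 20.0
```

```bash
python3 - <<'E'
from st import *
c=camera("top");c=camera("top")
o=get_obs();print(o["ee_pos"],o["grip_width"],o["force"])
rows([(.5512,-.2185,.25,174.8,-1,0)])
E
```

```text
[0.66353731 0.05093259 0.25522674] 0.017216963166689872 [-0.50909024  0.17108664 -1.31839518]
0 x [np.float64(0.3485), np.float64(-1.1145), np.float64(0.0185), np.float64(0.0001), np.float64(0.0008), np.float64(-0.0002), np.float64(-1.0)]
```

Emit:
{"fn": "play_rows", "kwargs": {
  "motion": [
    [[0.3,-0.99,0,0,0,0,-1],[0.3,-0.99,0,0,0,0,-1],[0.3,-0.99,0,0,0,0,-1],[0.3,-0.99,0,0,0,0,-1],[0.3,-0.99,0,0,0,0,-1],[0.3,-0.99,0,0,0,0,-1],[0.3,-0.99,0,0,0,0,-1]]
  ]
}}

```text
time_s: 24.6
ee_pos: [0.5644, -0.1898, 0.25]
eef_rot: [3.141, -0.003, 3.047]
force: [0.3, 0.7, -0.8]
grip_width: 0.0171
grip_force: 20.0
```

Emit:
{"fn": "play_rows", "kwargs": {
  "motion": [
    [[0.048,-0.124,0,0,0,0,-1],[0.048,-0.124,0,0,0,0,-1],[0.048,-0.124,0,0,0,0,-1],[0.048,-0.124,0,0,0,0,-1],[0.048,-0.124,0,0,0,0,-1]]
  ]
}}

```text
time_s: 25.1
ee_pos: [0.551, -0.2173, 0.2517]
eef_rot: [3.141, -0.0, 3.051]
force: [0.4, -0.1, -1.2]
grip_width: 0.0173
grip_force: 20.0
```

```bash
python3 -c "
from st import *
held(.5512,-.2185,.018)"
```

```text
[ 0.551  -0.2173  0.2517] [ 3.141 -0.     3.051]
scene 334 [ 550.5 -216.4]
top 16 [ 551.4 -217.7]
0 x [np.float64(-0.0018), np.float64(-0.0031), np.float64(0.5234), np.float64(0.0), np.float64(-0.0), np.float64(-0.0001), np.float64(-1.0)]
```

Emit:
{"fn": "play_rows", "kwargs": {
  "motion": [
    [[-0.001,-0.005,0,0,0,0,-1],[-0.001,-0.005,0.15,0,0,0,-1],[-0.001,-0.005,0.25,0,0,0,-1],[-0.001,-0.005,0.33,0,0,0,-1],[-0.001,-0.005,0.4,0,0,0,-1],[-0.001,-0.005,0.46,0,0,0,-1],[-0.001,-0.005,0.5,0,0,0,-1],[-0.001,-0.005,0.513,0,0,0,-1],[-0.001,-0.005,0.519,0,0,0,-1],[-0.001,-0.005,0.521,0,0,0,-1]]
  ]
}}

```text
time_s: 26.2
ee_pos: [0.5511, -0.2199, 0.1226]
eef_rot: [-3.141, 0.001, 3.05]
force: [-0.2, 2.1, 2.2]
grip_width: 0.0172
grip_force: 20.0
```

Emit:
{"fn": "play_rows", "kwargs": {
  "motion": [
    [[0,0,0.001,0,0,0,-1],[0,0,0.004,0,0,0,-1],[0,0,0.004,0,0,0,-1]]
  ]
}}

```text
time_s: 26.5
ee_pos: [0.5515, -0.22, 0.1225]
eef_rot: [-3.141, 0.003, 3.049]
force: [-1.0, 1.7, 9.0]
grip_width: 0.0173
grip_force: 20.0
```

Emit:
{"fn": "play_rows", "kwargs": {
  "motion": [
    [[0,0,-0.002,0,0,0,0],[0,0,-0.002,0,0,0,0],[0,0,-0.002,0,0,0,0],[0,0,-0.002,0,0,0,0],[0,0,-0.1,0,0,0,0],[0,0,-0.3,0,0,0,0],[0,0,-0.5,0,0,0,0],[0,0,-0.5,0,0,0,0]]
  ]
}}

```text
time_s: 27.3
ee_pos: [0.5524, -0.2205, 0.2529]
eef_rot: [-3.138, 0.01, 3.05]
force: [0.8, 0.5, -0.5]
grip_width: 0.0471
grip_force: 0.0
```

```bash
python3 - <<'E'
from st import *
vases();print(get_obs()["ee_pos"])
rows([(.4774,.0452,.25,174.7,0,0)])
E
```

```text
scene neck [477.3  45.2] top 121.2
scene neck [ 550.4 -218.4] top 136.4
scene neck [ 612.4 -225.3] top 136.1
top neck [477.6  45. ] top 123.8
cover (array([467.7, 292.8]), array([168.6, 231.7]), 87.23, array([84.1, 90.1, 95. ]), 2935)
cover (array([467.3, 293.7]), array([162.8, 226.4]), 86.68, array([86.6, 90.6, 94.4]), 12173)
[ 0.5502056  -0.2195442   0.24419624]
0 x [np.float64(0.3875), np.float64(1.0277), np.float64(-0.0215), np.float64(0.0001), np.float64(-0.0004), np.float64(0.0), np.float64(0.0)]
```

Emit:
{"fn": "play_rows", "kwargs": {
  "motion": [
    [[0.388,1,0,0,0,0,0],[0.388,1,0,0,0,0,0],[0.388,1,0,0,0,0,0],[0.388,1,0,0,0,0,0],[0.388,1,0,0,0,0,0],[0.388,1,0,0,0,0,0],[0.388,1,0,0,0,0,0],[0.388,1,0,0,0,0,0],[0.388,1,0,0,0,0,0],[0.388,1,0,0,0,0,0]]
  ]
}}

```text
time_s: 28.5
ee_pos: [0.4772, 0.0372, 0.2453]
eef_rot: [-3.141, -0.001, 3.048]
force: [0.2, -0.1, 0.1]
grip_width: 0.0471
grip_force: 0.0
```

```bash
python3 - <<'E'
from st import *
print(get_obs()["ee_pos"])
rows([(.4775,.0452,.107,174.7,0,0)])
E
```

```text
[0.47723803 0.0371801  0.24530997]
0 x [np.float64(0.0015), np.float64(0.0321), np.float64(0.5532), np.float64(-0.0), np.float64(-0.0001), np.float64(-0.0002), np.float64(0.0)]
```

Emit:
{"fn": "play_rows", "kwargs": {
  "motion": [
    [[0.001,0.032,0,0,0,0,0],[0.001,0.032,0.2,0,0,0,0],[0.001,0.032,0.35,0,0,0,0],[0.001,0.032,0.5,0,0,0,0],[0.001,0.032,0.553,0,0,0,0],[0.001,0.032,0.553,0,0,0,0],[0.001,0.032,0.553,0,0,0,0]]
  ]
}}

```text
time_s: 29.2
ee_pos: [0.478, 0.0462, 0.1081]
eef_rot: [3.142, 0.001, 3.049]
force: [0.5, -0.1, 1.3]
grip_width: 0.047
grip_force: 0.0
```

Emit:
{"fn": "play_rows", "kwargs": {
  "motion": [
    [[0,0,0,0,0,0,-1],[0,0,0,0,0,0,-1],[0,0,0,0,0,0,-1],[0,0,0,0,0,0,-1],[0,0,0,0,0,0,-1],[0,0,0,0,0,0,-1],[0,0,-0.1,0,0,0,-1],[0,0,-0.3,0,0,0,-1],[0,0,-0.5,0,0,0,-1],[0,0,-0.57,0,0,0,-1]]
  ]
}}

```text
time_s: 30.2
ee_pos: [0.4785, 0.0462, 0.2546]
eef_rot: [3.141, 0.006, 3.05]
force: [0.1, 0.5, -1.9]
grip_width: 0.0171
grip_force: 20.0
```

```bash
python3 - <<'E'
from st import *
c=camera("top");c=camera("top")
o=get_obs();print(o["ee_pos"],o["grip_width"],o["force"])
rows([(.4894,-.2129,.25,174.8,-1,0)])
E
```

```text
[0.47828229 0.04617503 0.25222413] 0.017361977748087253 [ 1.2242465  -0.26369442 -2.61639621]
0 x [np.float64(-0.1396), np.float64(-1.0278), np.float64(0.0089), np.float64(0.0001), np.float64(0.0007), np.float64(-0.0002), np.float64(-1.0)]
```

Emit:
{"fn": "play_rows", "kwargs": {
  "motion": [
    [[-0.14,-1,0,0,0,0,-1],[-0.14,-1,0,0,0,0,-1],[-0.14,-1,0,0,0,0,-1],[-0.14,-1,0,0,0,0,-1],[-0.14,-1,0,0,0,0,-1],[-0.14,-1,0,0,0,0,-1],[-0.14,-1,0,0,0,0,-1]]
  ]
}}

```text
time_s: 31.0
ee_pos: [0.4887, -0.2067, 0.2477]
eef_rot: [3.14, -0.003, 3.047]
force: [0.2, 0.3, -2.0]
grip_width: 0.0171
grip_force: 20.0
```

Emit:
{"fn": "play_rows", "kwargs": {
  "motion": [
    [[0,-0.028,0,0,0,0,-1],[0,-0.028,0,0,0,0,-1],[0,-0.028,0,0,0,0,-1],[0,-0.028,0,0,0,0,-1]]
  ]
}}

```text
time_s: 31.4
ee_pos: [0.4889, -0.2124, 0.2501]
eef_rot: [-3.142, 0.0, 3.05]
force: [0.2, 0.4, -1.2]
grip_width: 0.0172
grip_force: 20.0
```

```bash
python3 -c "
from st import *
held(.4894,-.2129,.018)"
```

```text
[ 0.4889 -0.2124  0.2501] [-3.142  0.     3.05 ]
scene 317 [ 488.2 -213. ]
top 6 False
0 x [np.float64(-0.0022), np.float64(-0.0011), np.float64(0.5164), np.float64(-0.0), np.float64(0.0), np.float64(-0.0001), np.float64(-1.0)]
```

Emit:
{"fn": "play_rows", "kwargs": {
  "motion": [
    [[-0.003,0,0,0,0,0,-1],[-0.003,0,0.15,0,0,0,-1],[-0.003,0,0.25,0,0,0,-1],[-0.003,0,0.33,0,0,0,-1],[-0.003,0,0.4,0,0,0,-1],[-0.003,0,0.46,0,0,0,-1],[-0.003,0,0.495,0,0,0,-1],[-0.003,0,0.508,0,0,0,-1],[-0.003,0,0.514,0,0,0,-1],[-0.003,0,0.514,0,0,0,-1]]
  ]
}}

```text
time_s: 32.5
ee_pos: [0.4906, -0.2136, 0.1235]
eef_rot: [-3.14, 0.004, 3.049]
force: [-1.4, 0.3, 9.5]
grip_width: 0.0166
grip_force: 20.0
```

Emit:
{"fn": "play_rows", "kwargs": {
  "motion": [
    [[0,0,0.002,0,0,0,-1],[0,0,0.004,0,0,0,-1],[0,0,0.004,0,0,0,-1]]
  ]
}}

```text
time_s: 32.8
ee_pos: [0.4911, -0.2139, 0.1235]
eef_rot: [-3.139, 0.005, 3.049]
force: [-1.6, 0.6, 16.7]
grip_width: 0.0173
grip_force: 20.0
```

Emit:
{"fn": "play_rows", "kwargs": {
  "motion": [
    [[0,0,-0.006,0,0,0,-1],[0,0,-0.006,0,0,0,0],[0,0,-0.006,0,0,0,0],[0,0,-0.006,0,0,0,0],[0,0,-0.006,0,0,0,0],[0,0,-0.1,0,0,0,0],[0,0,-0.3,0,0,0,0],[0,0,-0.5,0,0,0,0],[0,0,-0.8,0,0,0,0],[0,0,-0.8,0,0,0,0]]
  ]
}}

```text
time_s: 33.8
ee_pos: [0.4899, -0.2132, 0.325]
eef_rot: [-3.14, 0.005, 3.05]
force: [1.1, 0.6, -0.2]
grip_width: 0.0468
grip_force: 0.0
```

```bash
python3 - <<'E'
from st import *
vases();print(get_obs()["ee_pos"])
rows([(.49,.05,.3,176.7,1,0)])
E
```

```text
scene neck [ 488.8 -214.4] top 136.2
scene neck [ 550.1 -218.3] top 135.9
scene neck [ 612.4 -224.9] top 135.8
top neck [ 613.2 -225.1] top 138.6
top neck [ 549.9 -218.6] top 138.9
top neck [ 544.  -280.6] top 138.1
top neck [ 489.7 -214.3] top 120.9
cover (array([466.8, 293.7]), array([168.1, 231.8]), 87.0, array([83.6, 90.1, 94.8]), 2935)
cover (array([467.3, 293.7]), array([162.9, 226.3]), 86.73, array([86.7, 90.6, 94.4]), 12155)
[ 0.48943734 -0.21301733  0.31992747]
0 x [np.float64(0.0945), np.float64(1.0478), np.float64(0.0799), np.float64(0.0), np.float64(-0.0), np.float64(-0.0055), np.float64(1.0)]
```

All four vases are home, with mouths at about 136 mm. Now fetching the cover, which is at about (467,294).

Emit:
{"fn": "play_rows", "kwargs": {
  "motion": [
    [[0.09,1,0,0,0,-0.005,1],[0.09,1,0,0,0,-0.005,1],[0.09,1,0,0,0,-0.005,1],[0.09,1,0,0,0,-0.005,1],[0.09,1,0,0,0,-0.005,1],[0.09,1,0,0,0,-0.005,1],[0.09,1,0,0,0,-0.005,1]]
  ]
}}

```text
time_s: 34.7
ee_pos: [0.4897, 0.0387, 0.3191]
eef_rot: [-3.141, -0.002, 3.083]
force: [0.5, -0.8, 0.1]
grip_width: 0.0933
grip_force: 0.0
```

```bash
python3 - <<'E'
from st import *
print(get_obs()["ee_pos"]);rows([(.4673,.2937,.26,176.7,1,0)])
E
```

```text
[0.48973149 0.03869295 0.31906389]
0 x [np.float64(0.1486), np.float64(1.0131), np.float64(0.2363), np.float64(-0.0), np.float64(-0.0004), np.float64(-0.0001), np.float64(1.0)]
```

Emit:
{"fn": "play_rows", "kwargs": {
  "motion": [
    [[0.149,1,0.15,0,0,0,1],[0.149,1,0.15,0,0,0,1],[0.149,1,0.15,0,0,0,1],[0.149,1,0.15,0,0,0,1],[0.149,1,0.15,0,0,0,1],[0.149,1,0.15,0,0,0,1],[0.149,1,0.15,0,0,0,1],[0.149,1,0.15,0,0,0,1],[0.149,1,0.15,0,0,0,1]]
  ]
}}

```text
time_s: 35.6
ee_pos: [0.4688, 0.2881, 0.2832]
eef_rot: [3.142, 0.0, 3.079]
force: [-0.2, -1.0, 0.4]
grip_width: 0.0941
grip_force: 0.0
```

```bash
python3 - <<'E'
from st import *
o=get_obs();c=camera("wrist");W=world(c,Ttool(o)@c["T_tool_cam"]);print(o["ee_pos"])
b=(W[...,0]>.3)&(W[...,0]<.65)&(W[...,1]>.15)&(W[...,1]<.42)
t=b&(W[...,2]>.08)&(W[...,2]<.1);print("top",rect(W,t));print("handle",rect(W,b&(W[...,2]>.117)&(W[...,2]<.14)))
p=W[t];print("plane",np.linalg.lstsq(np.c_[p[:,:2],np.ones(len(p))],p[:,2],rcond=None)[0])
rows([(.4673,.2937,.1145,176.7,1,0)])
save("w3.png",c["frame"])
E
```

```text
[0.46875669 0.28810334 0.28322039]
top (array([467.3, 294.1]), array([161.5, 225.4]), 86.7, array([87.9, 90.7, 93.7]), 39509)
handle (array([466.6, 295.2]), array([30. , 89.7]), 86.49, array([123.6, 125.5, 127. ]), 3824)
plane [ 0.01427067 -0.02511557  0.09159626]
0 x [np.float64(0.0073), np.float64(0.0212), np.float64(0.6751), np.float64(0.0), np.float64(0.0001), np.float64(-0.0008), np.float64(1.0)]
```

View pics/w3.png

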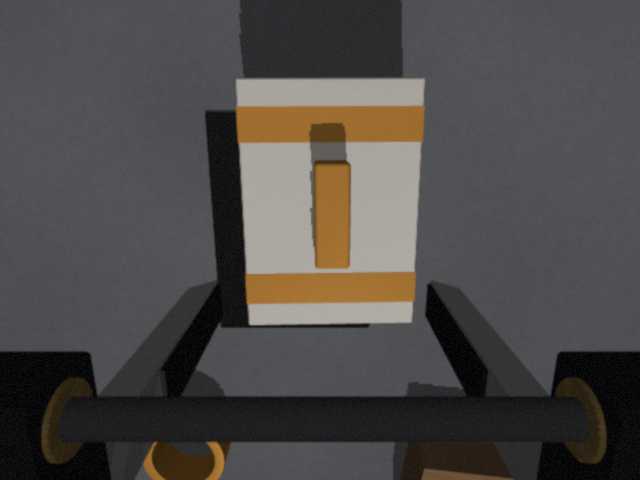

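The cover has yaw -3.3°, overhangs the mat edge slightly and is tilted by about 1.5°. The handle is at (332,214) px, which is (466.9,294.6) mm. Gripping it now.

Emit:
{"fn": "play_rows", "kwargs": {
  "motion": [
    [[0.009,0.024,0,0,0,0,1],[0.009,0.024,0.2,0,0,0,1],[0.009,0.024,0.4,0,0,0,1],[0.009,0.024,0.55,0,0,0,1],[0.009,0.024,0.63,0,0,0,1],[0.009,0.024,0.669,0,0,0,1],[0.009,0.024,0.669,0,0,0,1]]
  ],
  "grip_force": 25
}}

```text
time_s: 36.35
ee_pos: [0.466, 0.2957, 0.1152]
eef_rot: [-3.141, -0.001, 3.081]
force: [-0.2, 0.0, -0.0]
grip_width: 0.0942
grip_force: 0.0
```

Emit:
{"fn": "play_rows", "kwargs": {
  "motion": [
    [[0,0,0,0,0,0,-1],[0,0,0,0,0,0,-1],[0,0,0,0,0,0,-1],[0,0,0,0,0,0,-1],[0,0,0,0,0,0,-1],[0,0,0,0,0,0,-1],[0,0,0,0,0,0,-1],[0,0,0,0,0,0,-1],[0,0,0,0,0,0,-1],[0,0,0,0,0,0,-1]]
  ]
}}

```text
time_s: 37.35
ee_pos: [0.4662, 0.2958, 0.1157]
eef_rot: [-3.141, -0.0, 3.081]
force: [-0.1, 0.2, -1.5]
grip_width: 0.0294
grip_force: 25.0
```

Emit:
{"fn": "play_rows", "kwargs": {
  "motion": [
    [[0,0,0,0,0,0,-1],[0,0,0,0,0,0,-1],[0,0,-0.05,0,0,0,-1],[0,0,-0.15,0,0,0,-1],[0,0,-0.3,0,0,0,-1],[0,0,-0.5,0,0,0,-1],[0,0,-0.7,0,0,0,-1],[0,0,-0.9,0,0,0,-1],[0,0,-0.96,0,0,0,-1],[0,0,-0.96,0,0,0,-1]]
  ]
}}

```text
time_s: 38.35
ee_pos: [0.4664, 0.296, 0.359]
eef_rot: [3.139, 0.004, 3.081]
force: [-0.9, 0.2, -1.7]
grip_width: 0.0295
grip_force: 25.0
```

```bash
cat >> st.py <<'E'
def cov():
    o=get_obs();c=camera("wrist");W=world(c,Ttool(o)@c["T_tool_cam"]);e=o["ee_pos"];print(e,o["eef_rot"],o["force"],o["grip_width"])
    b=(abs(W[...,0]-e[0])<.16)&(abs(W[...,1]-e[1])<.13)
    t=b&(abs(W[...,2]-e[2]+.025)<.012);print("top",rect(W,t))
    p=W[t];print("plane",np.linalg.lstsq(np.c_[p[:,:2],np.ones(len(p))],p[:,2],rcond=None)[0])
E
python3 - <<'E'
from st import *
cov();rows([(.50,.04,.355,174.8,-1,0)])
E
```

```text
[0.46640964 0.2959928  0.35903568] [3.13888095 0.00436012 3.08086915] [-0.93130622  0.21283972 -1.73733675] 0.029544885077902924
top (array([467.6, 295.2]), array([161.1, 226.3]), 86.7, array([330.8, 333.2, 336. ]), 84017)
plane [ 0.01645913 -0.02409668  0.33355303]
0 x [np.float64(-0.1973), np.float64(-1.0133), np.float64(0.0052), np.float64(0.0001), np.float64(0.0002), np.float64(0.0048), np.float64(-1.0)]
```

The tilt stayed in the grip, so I correct it with the tool while carrying the cover back.

Emit:
{"fn": "play_rows", "kwargs": {
  "motion": [
    [[-0.2,-1,0,-0.0038,0.0026,0.0045,-1],[-0.2,-1,0,-0.0038,0.0026,0.0045,-1],[-0.2,-1,0,-0.0038,0.0026,0.0045,-1],[-0.2,-1,0,-0.0038,0.0026,0.0045,-1],[-0.2,-1,0,-0.0038,0.0026,0.0045,-1],[-0.2,-1,0,-0.0038,0.0026,0.0045,-1],[-0.2,-1,0,-0.0038,0.0026,0.0045,-1],[-0.2,-1,0,-0.0038,0.0026,0.0045,-1]]
  ]
}}

```text
time_s: 39.2
ee_pos: [0.5007, 0.0441, 0.3549]
eef_rot: [3.118, -0.018, 3.053]
force: [0.2, -0.0, -0.5]
grip_width: 0.0295
grip_force: 25.0
```

```bash
python3 - <<'E'
from st import *
cov();rows([(.548,-.2524,.345,174.6,-1,0)])
E
```

```text
[0.50066391 0.04413153 0.354881  ] [ 3.11783367 -0.01823317  3.05337496] [ 0.23549212 -0.03410338 -0.50255599] 0.029536405411289764
top (array([501.4,  43.8]), array([161.5, 226.4]), 85.17, array([328.9, 330.2, 331.5]), 84021)
plane [-0.00446093 -0.00159621  0.33229201]
0 x [np.float64(-0.2929), np.float64(-1.1669), np.float64(0.0077), np.float64(0.0038), np.float64(-0.0028), np.float64(0.001), np.float64(-1.0)]
```

Emit:
{"fn": "play_rows", "kwargs": {
  "motion": [
    [[-0.25,-1,0,0,0,0.001,-1],[-0.25,-1,0,0,0,0.001,-1],[-0.25,-1,0,0,0,0.001,-1],[-0.25,-1,0,0,0,0.001,-1],[-0.25,-1,0,0,0,0.001,-1],[-0.25,-1,0,0,0,0.001,-1],[-0.25,-1,0,0,0,0.001,-1]]
  ]
}}

```text
time_s: 39.95
ee_pos: [0.5413, -0.2111, 0.3478]
eef_rot: [3.117, -0.018, 3.046]
force: [-0.6, 0.5, -1.3]
grip_width: 0.0297
grip_force: 25.0
```

Emit:
{"fn": "play_rows", "kwargs": {
  "motion": [
    [[-0.043,-0.167,0,0,0,0,-1],[-0.043,-0.167,0,0,0,0,-1],[-0.043,-0.167,0,0,0,0,-1],[-0.043,-0.167,0,0,0,0,-1],[-0.043,-0.167,0,0,0,0,-1],[-0.043,-0.167,0,0,0,0,-1]]
  ]
}}

```text
time_s: 40.55
ee_pos: [0.5478, -0.2528, 0.348]
eef_rot: [3.118, -0.016, 3.048]
force: [0.3, -1.2, -2.4]
grip_width: 0.0293
grip_force: 25.0
```

```bash
python3 - <<'E'
from st import *
cov();T=Ttool(get_obs());print("tool axes",T[:3,:3])
for n in("scene","top"):
    c=camera(n);W=world(c,c["T"]);b=(W[...,0]>.35)&(W[...,0]<.75)&(W[...,1]>-.45)&(W[...,1]<-.08)
    print(n,rect(W,b&(W[...,2]>.318)&(W[...,2]<.343)))
E
```

```text
[ 0.54777692 -0.25278847  0.34804401] [ 3.11820677 -0.01625993  3.04766048] [ 0.30226638 -1.2342751  -2.44266079] 0.02925742945937693
top (array([ 548.6, -253. ]), array([161.4, 226.5]), 84.87, array([322. , 323.2, 324.5]), 83981)
plane [-0.00277462 -0.00200452  0.3241195 ]
tool axes [[-0.99542917  0.09445761 -0.0140902 ]
 [ 0.09408991  0.99525461  0.02480641]
 [ 0.01636649  0.02336728 -0.99959297]]
scene (array([ 548.5, -253.3]), array([162.9, 228.7]), 84.51, array([320.1, 321.8, 325.1]), 7130)
top (array([ 548.5, -252.9]), array([161.9, 226.4]), 84.54, array([321. , 323.1, 325.2]), 11873)
```

Emit:
{"fn": "play_rows", "kwargs": {
  "motion": [
    [[0.002,0.002,0,0,0,0,-1],[-0.001,-0.002,0.15,0,0,0,-1],[-0.003,-0.005,0.3,0,0,0,-1],[-0.005,-0.008,0.42,0,0,0,-1],[-0.006,-0.01,0.52,0,0,0,-1],[-0.007,-0.011,0.57,0,0,0,-1],[-0.0076,-0.0118,0.6,0,0,0,-1],[-0.0076,-0.0118,0.6,0,0,0,-1],[-0.0076,-0.0118,0.6,0,0,0,-1]]
  ]
}}

```text
time_s: 41.6
ee_pos: [0.5475, -0.2533, 0.1988]
eef_rot: [3.119, -0.015, 3.047]
force: [-0.2, -0.1, -1.2]
grip_width: 0.0292
grip_force: 25.0
```

```bash
python3 - <<'E'
from st import *
cov()
c=camera("top");W=world(c,c["T"]);b=(W[...,0]>.35)&(W[...,0]<.75)&(W[...,1]>-.45)&(W[...,1]<-.08)
print(rect(W,b&(W[...,2]>.163)&(W[...,2]<.185)))
E
```

```text
[ 0.54748082 -0.25332805  0.1987936 ] [ 3.11873534 -0.0152987   3.04653622] [-0.1865138  -0.05023787 -1.18942936] 0.029216012469301982
top (array([ 548.3, -253.5]), array([161.4, 226.5]), 84.83, array([172.7, 173.9, 175.2]), 83995)
plane [-0.0017289  -0.00261587  0.17414496]
(array([ 549.3, -248.7]), array([152.5, 226.8]), 84.6, array([171.2, 174. , 176.6]), 7227)
```

Emit:
{"fn": "play_rows", "kwargs": {
  "motion": [
    [[0,0.004,0,0,0,0,-1],[0,0.004,0.015,0,0,0,-1],[0,0.004,0.03,0,0,0,-1],[0,0.003,0.042,0,0,0,-1],[0,0.003,0.052,0,0,0,-1],[0,0.003,0.06,0,0,0,-1],[0,0.003,0.065,0,0,0,-1],[0,0.003,0.065,0,0,0,-1]]
  ]
}}

```text
time_s: 42.5
ee_pos: [0.5469, -0.2521, 0.1821]
eef_rot: [3.118, -0.016, 3.046]
force: [-2.8, 0.6, 5.0]
grip_width: 0.0295
grip_force: 25.0
```

```bash
python3 - <<'E'
from st import *
cov()
E
```

```text
[ 0.54692    -0.25210814  0.18211656] [ 3.11847965 -0.01625332  3.04644154] [-2.81434305  0.63840344  4.99236878] 0.02953376312048001
top (array([ 547.6, -252.3]), array([161.1, 226.4]), 84.7, array([156.1, 157.2, 158.5]), 84027)
plane [-0.00113415 -0.00028708  0.15776212]
```

Home: top at 157.2 mm, level, pose matching the carton. Release, withdraw and check.

Emit:
{"fn": "play_rows", "kwargs": {
  "motion": [
    [[0,0,0,0,0,0,0.3],[0,0,0,0,0,0,0.3],[0,0,0,0,0,0,0.3],[0,0,0,0,0,0,0.3],[0,0,0,0,0,0,0.3],[0,0,-0.1,0,0,0,0.3],[0,0,-0.3,0,0,0,0.3],[0,0,-0.5,0,0,0,0.3],[0,0,-0.7,0,0,0,0.3],[0,0,-0.7,0,0,0,0.3]]
  ]
}}

```text
time_s: 43.55
ee_pos: [0.5503, -0.2568, 0.3637]
eef_rot: [3.122, -0.007, 3.046]
force: [-0.4, -0.4, -0.0]
grip_width: 0.0612
grip_force: 0.0
```

Emit:
{"fn": "play_rows", "kwargs": {
  "motion": [
    [[0.3,0.8,0,0,0,0,0.3],[0.3,0.8,0,0,0,0,0.3],[0.3,0.8,0,0,0,0,0.3],[0.3,0.8,0,0,0,0,0.3],[0.3,0.8,0,0,0,0,0.3],[0.3,0.8,0,0,0,0,0.3],[0.3,0.8,0,0,0,0,0.3],[0.3,0.8,0,0,0,0,0.3]]
  ]
}}

```text
time_s: 44.35
ee_pos: [0.4942, -0.0514, 0.3618]
eef_rot: [3.118, -0.018, 3.045]
force: [0.2, -0.4, -0.7]
grip_width: 0.061
grip_force: 0.0
```

```bash
python3 - <<'E'
from st import *
print(get_obs()["ee_pos"])
for n in("scene","top"):
    c=camera(n);W=world(c,c["T"]);b=(W[...,0]>.3)&(W[...,0]<.75)&(W[...,1]>-.45)&(W[...,1]<-.08);t=b&(W[...,2]>.145)&(W[...,2]<.165)
    print(n,rect(W,t));p=W[t];print(np.linalg.lstsq(np.c_[p[:,:2],np.ones(len(p))],p[:,2],rcond=None)[0])
    if n=="scene":save("fin.png",c["frame"])
E
```

```text
[ 0.49417999 -0.05138635  0.36177368]
scene (array([ 547.1, -252.9]), array([162.5, 231.8]), 84.65, array([151.9, 155.9, 158.2]), 7104)
[-0.00437441  0.00481481  0.15937397]
top (array([ 548.1, -252.4]), array([162.7, 226.2]), 84.71, array([154.8, 157.4, 160. ]), 6648)
[ 0.00047259 -0.00321626  0.1562307 ]
```

View pics/fin.png

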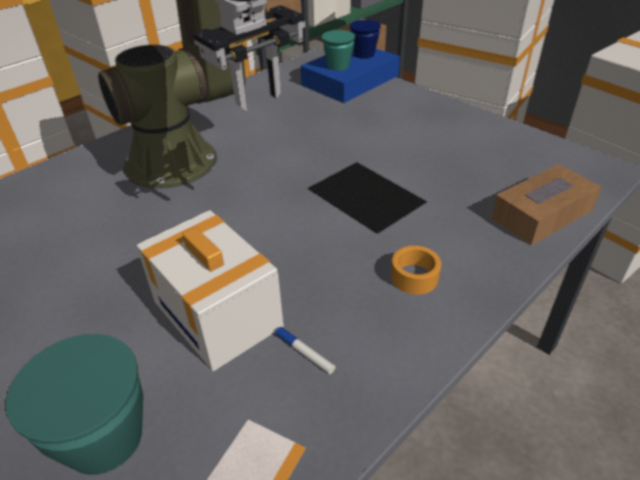

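The cover sits squarely home on the carton around (210,285), with height and pose as at the start. The bench is clear of vases, and the tape roll (415,268) and marker (305,350) have not moved.

```bash
python3 -c "
from station import workorder
print(workorder.hand_in())"
```

```text
the job is handed in; nothing more can be done
None
```

The job is handed in, at about 44 s of 210 s: all four vases (three slim, one stout) stand in their own cells right to the bottom, the cover is back squarely home on the carton after being knocked off the middle of the mat partway through, and the tape roll and marker were not touched.

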